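# Couple the trailer to the test rover with its hitch pin

## Robot

A 7-joint arm with a two-finger parallel gripper is mounted at the origin on the work surface. World frame = base frame: x ahead of the robot, y to its left, z up, the work surface at z = 0. Lengths are in m, angles in rad, forces in N, time in s.
With the tool pointing down it reaches from about 0.425 to 0.825 m from the base axis. Payload 3.6 kg.
Tool frame: the origin (TCP) lies where the fingers leave the gripper's body, on its centre line; the fingertips stand 73 mm ahead of it and the grasp point (between the pads) lies 54 mm ahead of it; x points along the fingers, y is the direction in which the jaws open and shut, and the axes are right-handed (so a half turn about x gives the same grasp; the last joint's range is limited). The gripper opens to 85 mm and grips with 20 to 120 N. Pads are 22 mm wide; open, the fingers measure 114 mm over their backs; the gripper's body (76 mm by 85 mm) begins 54 mm behind the grasp point. The pads swing forward as they close: fully open they stand 13 mm farther back than shut.
Start: joints at [1.258, 0.615, -0.013, 1.423, 0.008, 1.103, -0.04], TCP at [0.184, -0.623, 0.304] pointing down, gripper open.
Joint ranges: [-3.12, 3.12], [-0.3, 2.06], [-1.34, 1.32], [0.26, 2.42], [-1.36, 4.5], [0.01, 1.98], [-2.84, 2.84]. Speed limits (rad/s): [2.79, 2.79, 3.14, 3.14, 3.14, 3.14, 3.14].

## Interface

Orientations are given as a unit quaternion [x, y, z, w].
In Python, from station import arm, snapshot, camera_info, ticket gives the robot as it stands. Calls block until the motion is done:
- arm.movep(position, orientation): joint-space move of the TCP to a pose.
- arm.line_to(position, velocity=0.15, ori=None): straight line of the TCP; ori=None keeps the orientation; velocity is the mean speed in m/s.
- arm.move_j(angles): joint-space move.
- arm.move_gripper(opening, effort=None): opening from 0.0 (shut) to 1.0 (fully open); effort is the grip in N (None keeps the last); returns when the fingers have stopped.
- arm.pause(seconds).
- arm.ik(position, orientation): joint angles nearest the present ones, or None.
- snapshot(name): name is "side" or "top"; returns the picture (420x560x3 uint8, blue, green, red); there is no depth.
- camera_info(name): a dict with "fx", "fy", "cx", "cy" (pixels), "R" (3x3) and "t" (3): a world point X has camera coordinates R X + t. Camera axes: x right, y down, z forward; pixel columns grow to the right and rows downward; lengths in m; the calibration is good to about 2 mm. A picture is of the moment at which its call begins. camera_info takes no time and is no camera call.
A pose or a line that the arm cannot do raises arm.MotionError and nothing moves.
- ticket.finish_job(): hands the job in, once; it reports no verdict.
Readings, each from a call of its own:
- arm.read_time(): time.
- arm.read_joint_positions(): joint angles.
- arm.read_dq(): joint speeds.
- arm.read_effort(): joint torques, N m.
- arm.read_tool_pos(): TCP position.
- arm.read_eef_rot(): TCP orientation.
- arm.read_ft_force(): force on the tool from outside, world axes, zero at the start.
- arm.read_wrist_torque(): the same for the moment, N m.
- arm.read_opening(): opening from 0.0 (shut) to 1.0 (fully open).
Only numpy, scipy, OpenCV 4.12 (cv2) and the standard library are available. Lean on these libraries where they do the work, as an engineer would, in place of code of your own. Each camera call takes 0.05 s, during which the arm holds its last target.

## Task

Couple the trailer to the little rover: swing the trailer's orange drawbar into the rover's hitch until it meets the stop, then take the red-knobbed pin out of the rack and push it down through the hitch and the drawbar's eye until its collar sits flat on the hitch. Leave the pin standing there, released, and leave the blue and white pins where they are in the rack.

Things in the scene. Friction and masses are not known exactly. Their poses are not given: they have to be found in the camera images.
- hitch_hole (a point): Centre of the pin hole in the upper face of the aluminium hitch, 76 mm high; z up, +y to the rover, -y to the trailer. The hitch: two level plates 36 x 36 x 6 mm, 14 mm apart, the drawbar's eye goes between them; each has the same vertical 10.5 mm hole, 1.5 mm chamfer on top. A wall on the +x side (turned up to 0.3 rad from world +x) is the bar's stop; the gap is open to -x.
- rig: Black board, 200 x 540 x 6 mm, screwed to the table, with rover, hitch and trailer chassis fixed on it. Origin on the table right under the hitch hole, same axes as hitch_hole. Rover on +y: deck 70 mm high, blue control box 104 mm high from 120 mm off the hole. Trailer on -y: green tray 84 mm high, from 154 mm off the hole, pivot at 120 mm.
- bar_pivot (a point): Upright hinge axis of the drawbar, on the trailer, at 67 mm height (top of the bar); 120 mm from the hitch hole, on its -y side. Same axes as hitch_hole.
- drawbar (a joint): Swing of the orange drawbar, rad: 0 = against the stop, bar along the hitch's +y, its eye (plate 36 x 36 x 8 mm, hole 10.5 mm, 120 mm from the pivot) right under the hitch hole; positive = swung out counter-clockwise from above, eye towards the hitch's -x, up to 1.1. Starts at 0.45 to 1.0. Light friction (0.7 N at the post); stays where it is left.
- drawbar_post (a point): Centre of the yellow upright post on the drawbar for pushing or gripping: diameter 14 mm, 40 mm tall, from the bar's top at 67 mm to 107 mm height; centre at 87 mm. It is 65 mm from the pivot, on the line to the eye, and turns with the bar: this frame's +y points along the bar to the eye, z up.
- pin_rack: Grey block, 50 mm (its x) by 150 mm (its y) by 50 mm high, fixed to the table; origin at the centre of its underside, z up. Three upright holes, 10.5 mm, in a row along its y at -48, 0 and +48 mm, each with a pin standing in it, collar on the rack's top; which pin stands where varies.
- hitch_pin: The whole red-knobbed pin; its origin is at the lower tip on its axis, z along the pin to the knob. Its yaw means nothing.
- hitch_pin_knob (a point): Centre of the red knob of the hitch pin (30 to 50 g). From the top: round knob, 16 mm wide, 34 mm tall; steel collar, 22 mm wide, 4 mm thick; steel shaft, 8 mm wide, 40 mm long below the collar, its last 6 mm tapered to 3.6 mm. This point is 21 mm above the collar's underside, 61 mm above the tip. Collar's underside: 50 mm high in the rack, 76 mm fully home in the hitch.
- hitch_pin_tip (a point): Lower tip of the red-knobbed pin, on its axis.
- blue_pin_knob (a point): Centre of the knob of the blue-knobbed pin (knob and collar as on the red one, shaft 6 mm thick and 26 mm long: too short for the job). To be left in the rack.
- white_pin_knob (a point): Centre of the knob of the white-knobbed pin, otherwise the same as the blue one. To be left in the rack.
There are look-alikes about, which are no part of the job. Leave any yellow look-alike of the hitch_pin alone.

How it is judged:
On the way, in this order (a step that is already met when the one before it is completed fails the run):
1. the drawbar is swung into the hitch, against its stop (value of joint drawbar below 0.05 rad), for 0.2 s.
2. the red pin is through the hitch and the drawbar's eye, collar on the hitch (value of joint drawbar below 0.05 rad and z of hitch_pin_tip in the frame of hitch_hole below -0.037 m and horizontal distance between each of hitch_pin_tip, hitch_pin_knob and hitch_hole below 0.006 m and angle between hitch_pin_knob's own z axis and vertical below 0.12 rad), for 0.2 s.
At the end, for the whole second after the job is handed in: Drawbar within 0.05 rad of its stop; red pin upright (0.12 rad) in the hitch hole and the eye, tip 37 mm or more below the upper face, tip and knob within 6 mm of the axis, at rest, released; blue and white pins within 12 mm of their start (all of step 2 and linear speed of hitch_pin below 0.02 m/s and distance of each of blue_pin_knob, white_pin_knob from where it was at the start of the episode below 0.012 m); the robot touches nothing.
It fails at once if the blue or white pin is pulled out of the rack or knocked over (distance of any of blue_pin_knob, white_pin_knob from where it was at the start of the episode above 0.02 m).
It also fails if it takes over 58 s, if anything falls off the work surface, if the arm or the gripper's body presses on something with over 40 N, if the wrist force passes 120 N, or if a joint passes its speed limit or range.

## Working session

There is one attempt and no reset: what is moved stays moved. The work goes in short steps, each a Python script; the robot and the scene stay as the last script left them, time stands still between calls to the robot, and variables do not carry over. Pictures are saved under pics/ and viewed, and the job is handed in when it is done.

```bash
mkdir -p pics; ls; python3 - <<'E'
from station import arm, snapshot, camera_info
import cv2
for n in("side","top"):
    cv2.imwrite(f"pics/{n}0.png",snapshot(n)); print(n,camera_info(n))
print(arm.read_time(),arm.read_tool_pos(),arm.read_eef_rot(),arm.read_opening())
E
```

```text
pics
side {'fx': 469.2095168429665, 'fy': 469.2095168429665, 'cx': 275.6381239796663, 'cy': 201.40708089125434, 'R': array([[ 0.99983933, -0.01359933,  0.01167808],
       [-0.00269112, -0.75797824, -0.65227428],
       [ 0.01772222,  0.65213805, -0.75789305]]), 't': array([-0.55713482, -0.02543673,  1.13206527])}
top {'fx': 451.41404741111535, 'fy': 451.41404741111535, 'cx': 282.3359742621311, 'cy': 212.39380227768797, 'R': array([[-1.73419969e-02, -9.99849570e-01,  3.04361983e-04],
       [-9.88397066e-01,  1.70974144e-02, -1.50926865e-01],
       [ 1.50898958e-01, -2.91820372e-03, -9.88544885e-01]]), 't': array([-0.08617661,  0.5878815 ,  0.91943698])}
0.1 [ 0.18372995 -0.62294647  0.3028313 ] [-0.69972148 -0.10189828  0.6999704  -0.10023984] 0.9991303097680054
```

View pics/side0.png

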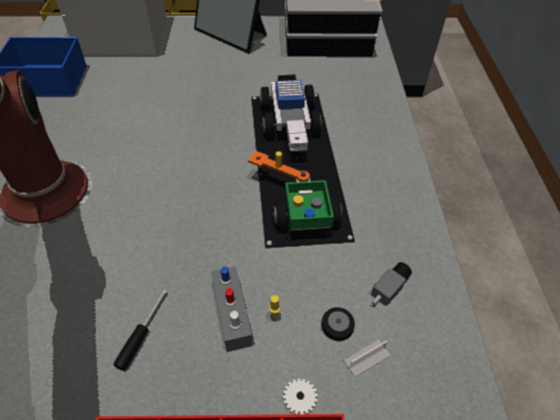

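View pics/top0.png

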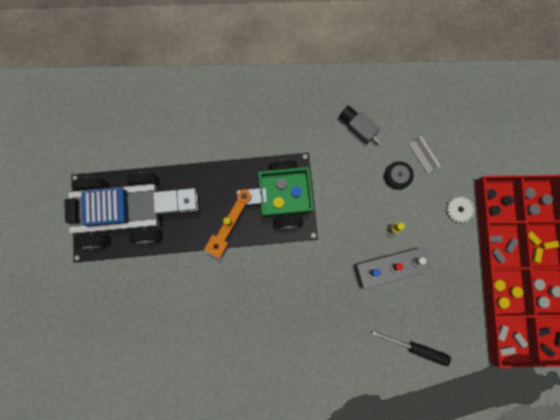

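The side view shows the rack with blue at (225,272), red at (230,295) and white at (235,318). The hitch is near (297,138), the bar eye near (256,160) and the post near (279,157). The yellow look-alike pin at (275,305) stands beside the rack. I'll zoom in to get finer pixels.

```bash
python3 - <<'E'
import cv2,numpy as np
def grid(im,x0,y0,w,h,s):
    c=cv2.resize(im[y0:y0+h,x0:x0+w],None,fx=s,fy=s,interpolation=cv2.INTER_CUBIC)
    for x in range((x0+9)//10*10,x0+w,10):
        cv2.line(c,(int((x-x0+.5)*s),0),(int((x-x0+.5)*s),5),(0,255,255),1); cv2.putText(c,str(x),(int((x-x0)*s),16),0,.35,(0,255,255),1)
    for y in range((y0+9)//10*10,y0+h,10):
        cv2.line(c,(0,int((y-y0+.5)*s)),(5,int((y-y0+.5)*s)),(0,255,255),1); cv2.putText(c,str(y),(7,int((y-y0+.5)*s)),0,.35,(0,255,255),1)
    return c
t=cv2.imread('pics/top0.png');s=cv2.imread('pics/side0.png')
cv2.imwrite('pics/a.png',grid(t,140,170,130,95,6))
cv2.imwrite('pics/b.png',grid(s,235,110,110,80,7))
a=grid(t,350,215,90,80,4);b=grid(s,200,255,100,100,4)
h=400;z=np.zeros((h,a.shape[1]+b.shape[1],3),np.uint8);z[:a.shape[0],:a.shape[1]]=a;z[:b.shape[0],a.shape[1]:]=b
cv2.imwrite('pics/c.png',z)
E
```

```text
(no output)
```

View pics/a.png

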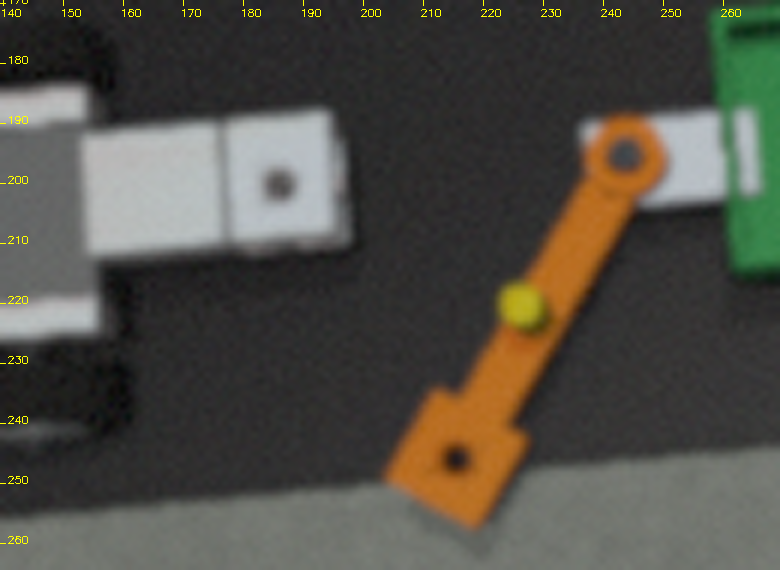

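View pics/b.png

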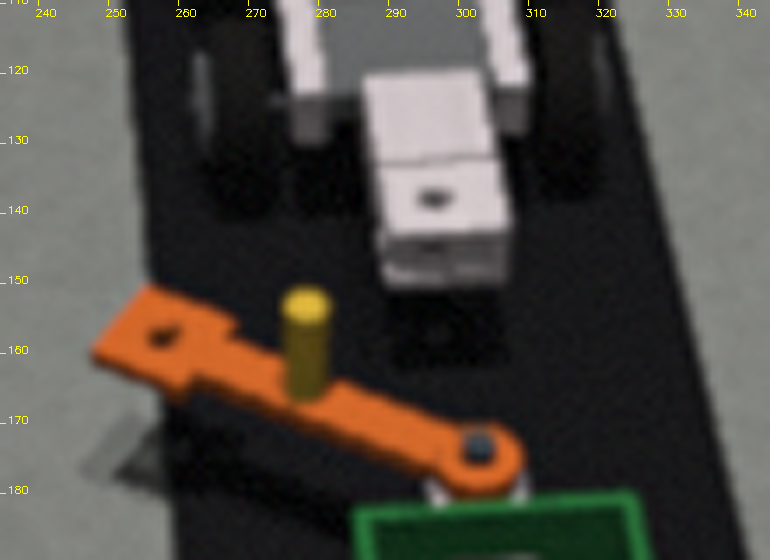

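View pics/c.png

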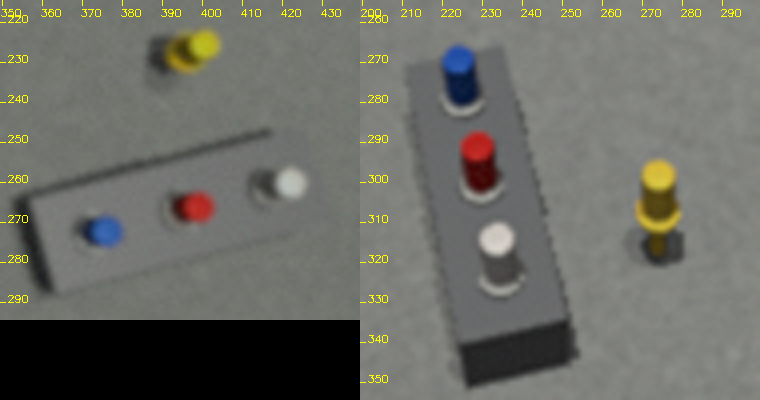

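```bash
cat > h.py <<'E'
import numpy as np, cv2
from station import arm,snapshot,camera_info,ticket
from scipy.spatial.transform import Rotation as Ro
C={n:camera_info(n) for n in("side","top")}
def ray(n,u,v,z):
    c=C[n];R=np.array(c['R']);o=-R.T@np.array(c['t'])
    d=R.T@np.array([(u-c['cx'])/c['fx'],(v-c['cy'])/c['fy'],1]);return o+d*(z-o[2])/d[2]
def tri(us,ut):
    P=[]
    for n in("side","top"):
        c=C[n];K=np.array([[c['fx'],0,c['cx']],[0,c['fy'],c['cy']],[0,0,1]]);P.append(K@np.c_[c['R'],c['t']])
    X=cv2.triangulatePoints(P[0],P[1],np.float64(us).reshape(2,1),np.float64(ut).reshape(2,1)).ravel();return X[:3]/X[3]
def proj(n,X):
    c=C[n];p=np.array(c['R'])@X+np.array(c['t']);return p[:2]/p[2]*[c['fx'],c['fy']]+[c['cx'],c['cy']]
E
python3 - <<'E'
from h import *
np.set_printoptions(precision=4,suppress=True)
D={'hole':((296.6,137.8),(186.0,200.2),.076),'pivot':((302.9,173.4),(243.7,195.3),.067),'eye':((257.8,157.5),(215.5,246),.067),'post':((278.2,153.1),(226.3,220.3),.107),
'blue':((224,269.25),(376,272.5),.088),'red':((229,291.25),(399.25,266.25),.088),'white':((233.5,314.25),(422.5,260.25),.088)}
E={}
for k,(s,t,z) in D.items():
    a=ray('side',*s,z);b=ray('top',*t,z);print(k,a[:2],b[:2],tri(s,t));E[k]=(a+b)/2
n=lambda a,b:np.linalg.norm((E[a]-E[b])[:2])
print(n('hole','pivot'),n('pivot','eye'),n('pivot','post'),n('blue','red'),n('red','white'))
v=(E['hole']-E['pivot']);w=E['post']-E['pivot'];u=E['eye']-E['pivot'];an=lambda q:np.arctan2(q[1],q[0])
print('yaw',an(v)-np.pi/2,'bar',an(w)-an(v),an(u)-an(v))
q=arm.read_eef_rot();print(Ro.from_quat(q).as_matrix())
E
```

```text
hole [0.6093 0.1052] [0.6105 0.1031] [0.6095 0.1024 0.0786]
pivot [ 0.6195 -0.0078] [ 0.6206 -0.0159] [ 0.6187 -0.0167  0.0762]
eye [0.5145 0.0452] [0.5152 0.0427] [0.5147 0.0423 0.0699]
post [0.5621 0.0181] [0.5628 0.0156] [0.5622 0.0153 0.1097]
blue [ 0.4544 -0.2807] [ 0.455  -0.2812] [ 0.4547 -0.2811  0.0886]
red [ 0.4663 -0.3281] [ 0.4666 -0.3284] [ 0.4664 -0.3283  0.0884]
white [ 0.4766 -0.3742] [ 0.4777 -0.3757] [ 0.4772 -0.3752  0.0899]
0.11642888202112901 0.11909346323136967 0.06434970883920964 0.04869577987816394 0.04794315513193908
yaw 0.08683928455607193 bar 1.021773006899683 0.9962013362566329
[[-0.0007  0.2829 -0.9591]
 [ 0.0023 -0.9591 -0.2829]
 [-1.     -0.0024  0.    ]]
```

Scale checks agree: hole to pivot comes out near 120 mm, pivot to post 65 mm and pin spacing 48 mm. The two cameras disagree by about 2 mm in y at the hitch. Next I straddle the post and swing the bar in.

```bash
cat >> h.py <<'E'
hole=np.array([.610,.1037]);pivot=np.array([.619,-.0163]);yaw=float(np.arctan2(.009,.120))
def quat(m):
    y=np.array([m[0],m[1],0]);y/=np.linalg.norm(y);x=np.array([0,0,-1.]);return Ro.from_matrix(np.c_[x,y,np.cross(x,y)]).as_quat()
def b(a):return np.array([-np.sin(a),np.cos(a)])
def m(a):return np.array([np.cos(a),np.sin(a)])
def post(th):return pivot+.065*b(yaw+th)
E
python3 - <<'E'
from h import *
np.set_printoptions(precision=3,suppress=True)
th=.98
p=post(th);q=quat(m(yaw+th));print(p)
print(arm.ik([*p,.25],q),arm.ik([*post(0),.15],quat(m(yaw))))
arm.move_gripper(.6)
arm.movep([*p,.22],q)
print(arm.read_time(),arm.read_tool_pos(),arm.read_ft_force())
arm.line_to([*p,.150],velocity=.08)
arm.move_gripper(.26)
print(arm.read_time(),arm.read_tool_pos(),arm.read_ft_force(),arm.read_opening())
cv2.imwrite('pics/s1.png',snapshot('side')[90:230,200:360].repeat(5,0).repeat(5,1))
E
```

```text
[0.562 0.016]
[ 0.362  0.624 -0.689  1.737  0.472  0.953  0.54 ] [ 0.114  0.767 -0.385  1.675  0.381  0.775 -0.374]
3.175 [0.563 0.014 0.22 ] [ 0.454 -0.987  0.291]
4.5917 [0.563 0.016 0.15 ] [0.503 0.927 0.225] 0.2569306767204106
```

View pics/s1.png

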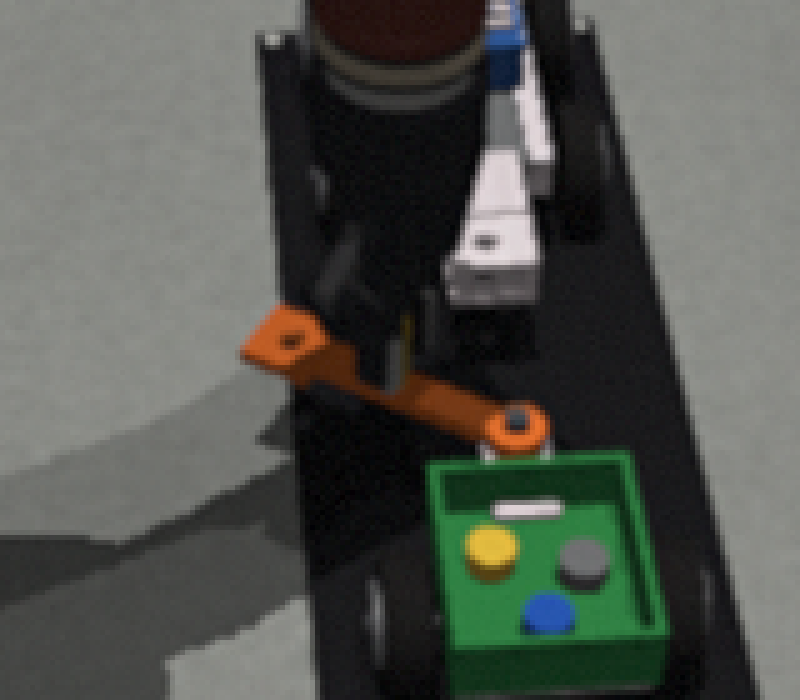

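The fingers straddle the yellow post (crop 400,350) without touching anything else. Now swinging.

```bash
python3 - <<'E'
from h import *
np.set_printoptions(precision=3,suppress=True)
for th in np.linspace(.98,.08,7)[1:]:
    a=yaw+th; arm.line_to([*(post(th)+.003*m(a)),.150],velocity=.08,ori=quat(m(a)))
    print(round(th,2),arm.read_ft_force())
off=-.002
a=yaw
for i in range(14):
    off+=.001
    arm.line_to([*(post(0)+off*m(a)),.150],velocity=.03,ori=quat(m(a)))
    f=arm.read_ft_force();print(round(off,4),f,arm.read_tool_pos()[:2])
    if f[:2]@m(a)<-8:break
cv2.imwrite('pics/s2.png',snapshot('side')[90:230,200:360].repeat(5,0).repeat(5,1))
print(arm.read_time())
E
```

```text
0.83 [-0.621 -0.344  0.266]
0.68 [-0.486 -0.792 -0.941]
0.53 [-0.121  0.002 -0.397]
0.38 [-0.397 -0.335 -0.226]
0.23 [-0.436  0.206 -0.133]
0.08 [-0.347 -0.232  0.392]
-0.001 [-0.256 -0.312 -0.147] [0.613 0.048]
0.0 [-0.134  0.211 -0.92 ] [0.614 0.049]
0.001 [0.144 0.095 0.262] [0.615 0.049]
0.002 [-0.236  0.051  0.031] [0.616 0.049]
0.003 [0.366 1.085 0.296] [0.617 0.049]
0.004 [-0.285  0.351 -0.425] [0.618 0.049]
0.005 [-3.719  0.059  1.915] [0.618 0.049]
0.006 [-6.037 -0.705  4.44 ] [0.619 0.049]
0.007 [-6.893 -0.156  5.284] [0.619 0.049]
0.008 [-8.216 -0.619  6.298] [0.619 0.049]
9.0
```

View pics/s2.png

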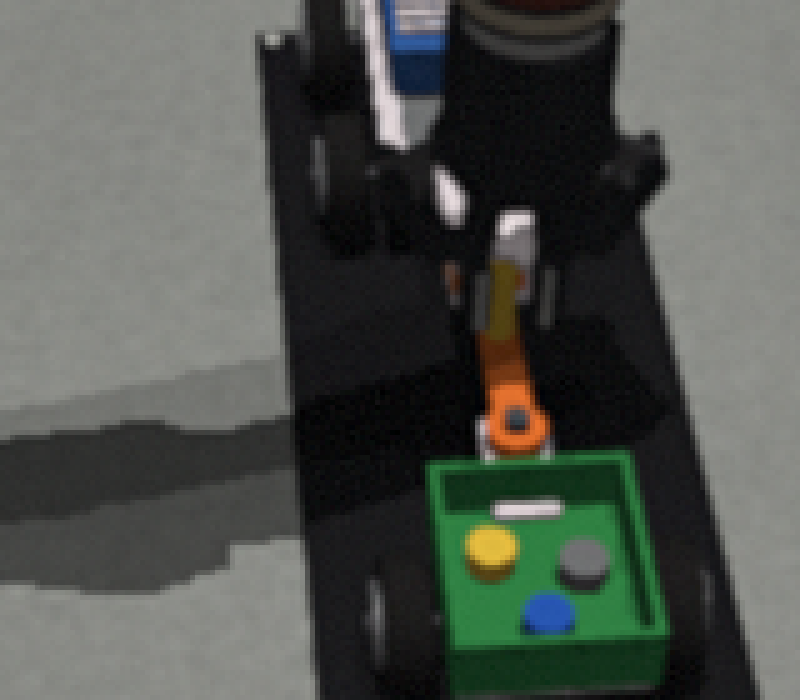

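```bash
python3 - <<'E'
from h import *
np.set_printoptions(precision=3,suppress=True)
arm.line_to([*(post(0)+.003*m(yaw)),.150],velocity=.05)
arm.move_gripper(.6)
arm.line_to([*post(0),.23],velocity=.15)
r=np.array([.4664,-.3283]);d=np.array([.974,.228]);q=quat(d)
print(arm.ik([*r,.2],q),arm.ik([*r,.2],quat(-d)))
arm.move_gripper(.7)
arm.movep([*r,.22],q)
print(arm.read_tool_pos(),arm.read_time())
cv2.imwrite('pics/s3.png',np.vstack([snapshot('side')[100:190,230:350].repeat(4,0).repeat(4,1)]))
cv2.imwrite('pics/t3.png',snapshot('top')[160:310,140:440].repeat(2,0).repeat(2,1))
E
```

```text
[ 0.844  0.647 -0.427  1.771  0.355  0.801  0.473] [ 0.316  0.645  0.414  1.788 -0.35   0.782 -2.005]
[ 0.468 -0.327  0.22 ] 12.075
```

View pics/s3.png

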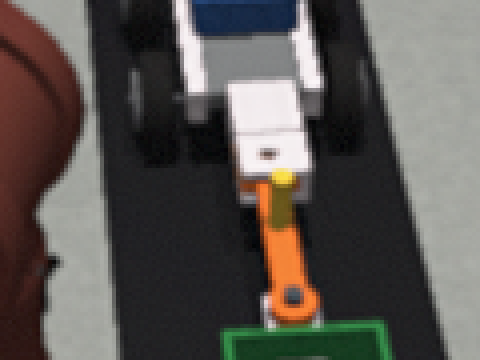

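View pics/t3.png

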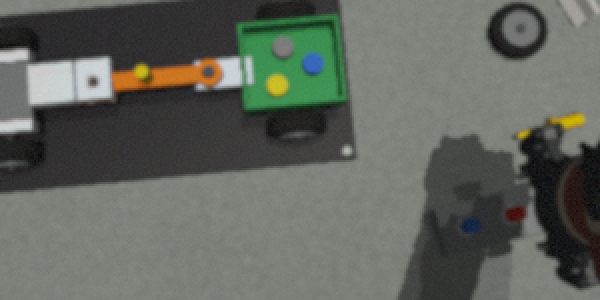

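The bar now runs straight into the hitch. The yellow object near the gripper looks elongated, so I'll check the full frame.

```bash
python3 - <<'E'
from h import *
a=snapshot('side');cv2.imwrite('pics/s4.png',cv2.resize(a[190:400,130:410],None,fx=2.7,fy=2.7,interpolation=3))
t=snapshot('top');cv2.imwrite('pics/t4.png',cv2.resize(t[170:330,340:520],None,fx=3.6,fy=3.6,interpolation=3))
E
```

```text
(no output)
```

View pics/s4.png

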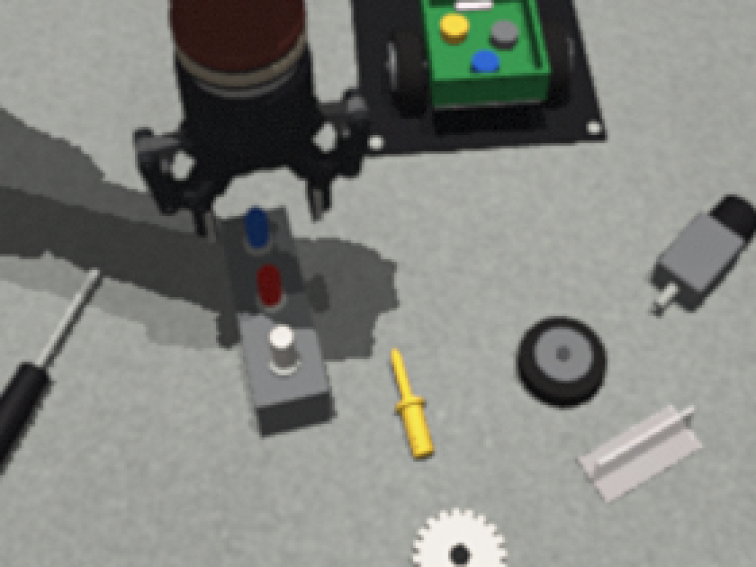

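View pics/t4.png

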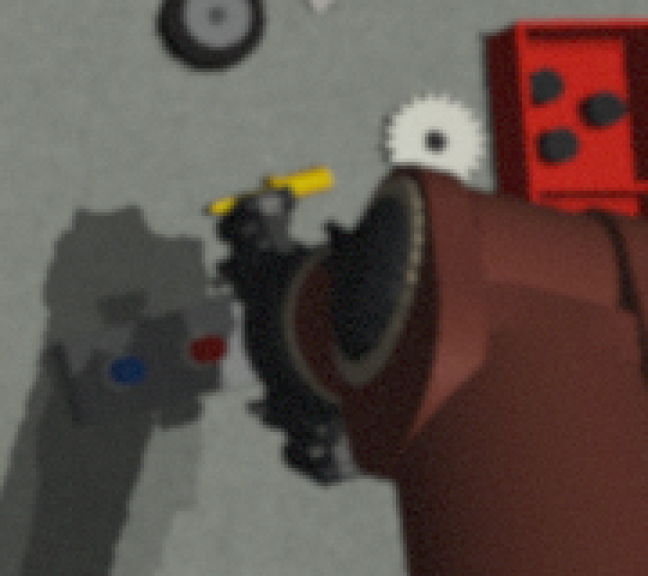

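The yellow look-alike has fallen over. The arm never came below about 0.14 m there, so it seems to have toppled by itself, and I'll leave it alone. The rack pins stand unchanged (blue, red and white at crop 257,228 / 270,286 / 282,345). Next I grasp red.

```bash
python3 - <<'E'
from h import *
np.set_printoptions(precision=3,suppress=True)
r=np.array([.4664,-.3283])
arm.line_to([*r,.17],velocity=.1)
arm.line_to([*r,.132],velocity=.05)
print(arm.read_tool_pos(),arm.read_ft_force())
arm.move_gripper(0.0,effort=40)
print(arm.read_opening(),arm.read_ft_force(),arm.read_tool_pos())
arm.line_to([*r,.182],velocity=.06)
print(arm.read_ft_force())
arm.line_to([*r,.29],velocity=.15)
print(arm.read_opening(),arm.read_tool_pos(),arm.read_time(),arm.read_ft_force())
a=snapshot('side');cv2.imwrite('pics/s5.png',cv2.resize(a[190:400,130:410],None,fx=2.7,fy=2.7,interpolation=3))
E
```

```text
[ 0.467 -0.328  0.132] [-0.275 -0.379  0.036]
0.17178288528228133 [ 0.048 -0.079  2.645] [ 0.467 -0.328  0.132]
[ 0.051 -1.015 -0.217]
0.1723612546994151 [ 0.466 -0.328  0.289] 16.1583 [ 0.384 -0.265 -1.147]
```

View pics/s5.png

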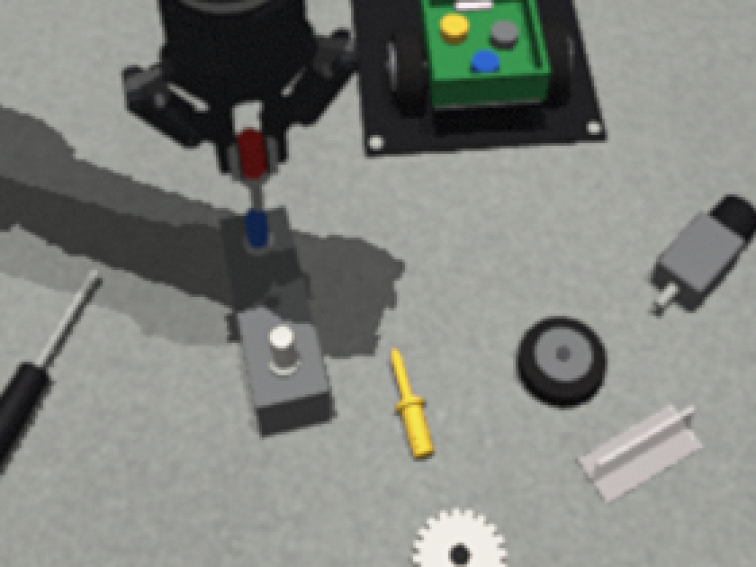

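The red pin is held upright, and blue and white are still in the rack. Next I move above the hitch.

```bash
python3 - <<'E'
from h import *
np.set_printoptions(precision=4,suppress=True)
arm.movep([*hole,.30],quat(m(yaw)))
arm.line_to([*hole,.215],velocity=.1)
p=arm.read_tool_pos();print(p,arm.read_time())
print('expected tip',proj('side',p-[0,0,.122]),'hole',proj('side',np.array([*hole,.076])))
for n,(x,y) in {'side':(240,90),'top':(140,160)}.items():
    a=snapshot(n);cv2.imwrite(f'pics/{n}6raw.png',a);cv2.imwrite(f'pics/{n}6.png',cv2.resize(a[y:y+80,x:x+100],None,fx=7,fy=7,interpolation=3))
E
```

```text
[0.6104 0.1039 0.2157] 18.875
expected tip [297.4165 132.6553] hole [296.9006 138.2219]
```

View pics/side6.png

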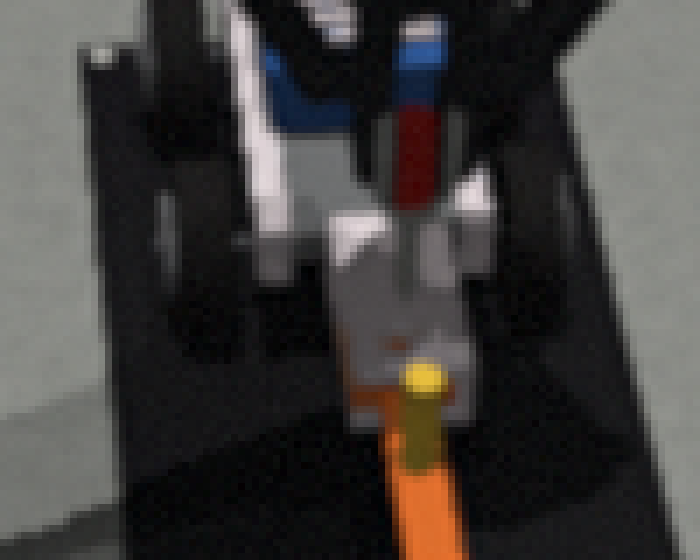

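View pics/top6.png

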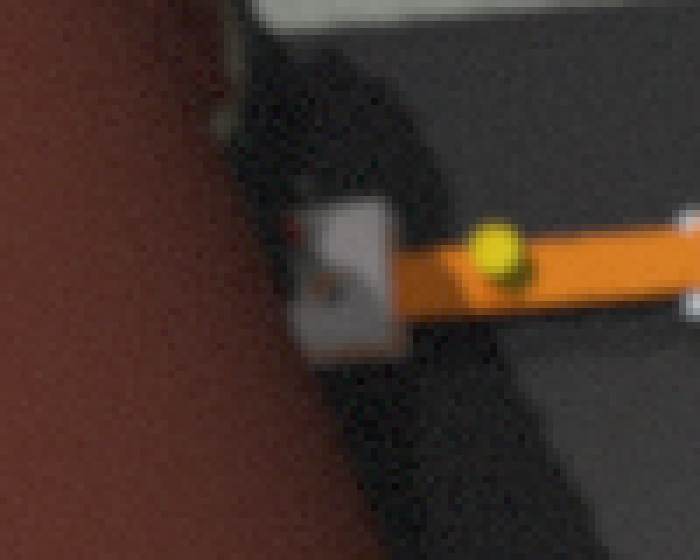

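```bash
python3 - <<'E'
from h import *
np.set_printoptions(precision=4,suppress=True)
arm.line_to([*hole,.2025],velocity=.05)
p=arm.read_tool_pos();print(p,arm.read_time(),arm.read_ft_force())
print('expected tip',proj('side',p-[0,0,.122]),'top',proj('side',p-[0,0,.044]),'hole',proj('side',np.array([*hole,.076])))
a=np.mean([snapshot('side').astype(float) for _ in range(4)],0)
c=np.clip(a[110:155,275:325]*1.6,0,255).astype(np.uint8)
cv2.imwrite('pics/s7.png',cv2.resize(c,None,fx=13,fy=13,interpolation=3))
E
```

```text
[0.6097 0.1036 0.2019] 19.375 [ 0.0614  0.9042 -0.3078]
expected tip [296.8648 137.0379] top [298.4071 111.6634] hole [296.9006 138.2219]
```

View pics/s7.png

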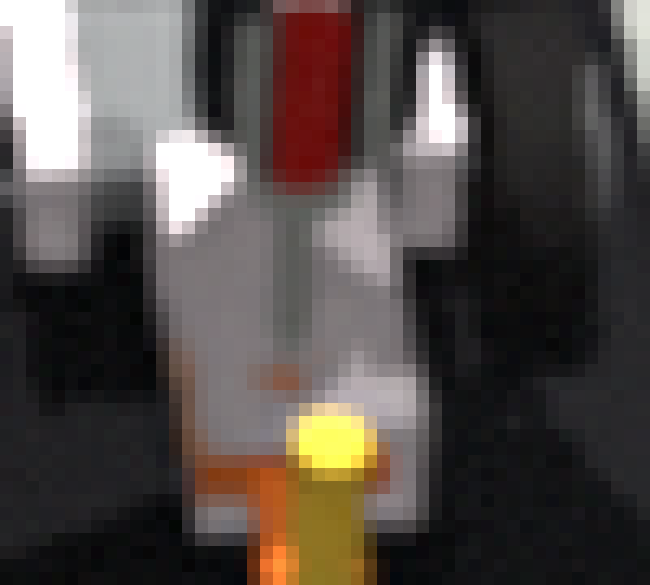

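The pin tip at about (297.0,136.4) sits just above the hole at about (296.5,138), within 1 mm sideways. Inserting slowly with a force check.

```bash
python3 - <<'E'
from h import *
np.set_printoptions(precision=4,suppress=True)
xy=hole+[-.0004,0]
z=.2025
while z>.1545:
    z-=.003 if z>.164 else .0015
    arm.line_to([*xy,z],velocity=.04)
    f=arm.read_ft_force();print(round(z,4),f,arm.read_tool_pos())
    if f[2]>12 or np.hypot(*f[:2])>15:break
print(arm.read_time(),arm.read_wrist_torque())
a=snapshot('side');c=np.clip(a[100:160,265:335]*1.5,0,255).astype(np.uint8)
cv2.imwrite('pics/s8.png',cv2.resize(c,None,fx=9,fy=9,interpolation=3))
E
```

```text
0.1995 [-0.8668 -0.1387 -0.4186] [0.6094 0.1036 0.1993]
0.1965 [ 0.3381 -0.5449 -0.3697] [0.6095 0.1036 0.1962]
0.1935 [-0.6232  0.3204 -0.728 ] [0.6095 0.1036 0.1932]
0.1905 [-0.0908 -0.2929 -0.1656] [0.6095 0.1036 0.1902]
0.1875 [ 0.3441  0.3017 -0.3924] [0.6095 0.1036 0.1872]
0.1845 [-0.0031  0.143  -0.1648] [0.6095 0.1037 0.1842]
0.1815 [-0.5634  0.0114 -0.6244] [0.6094 0.1036 0.1812]
0.1785 [-0.2381 -0.2499 -0.4681] [0.6095 0.1036 0.1782]
0.1755 [ 0.1282  0.1743 -0.0078] [0.6094 0.1036 0.1752]
0.1725 [ 0.0152 -0.5418  0.1843] [0.6095 0.1036 0.1722]
0.1695 [-0.5278  0.0055  0.7337] [0.6095 0.1036 0.1692]
0.1665 [ 0.8535  0.14   -0.9234] [0.6095 0.1037 0.1662]
0.1635 [ 0.7964  0.3114 -0.5864] [0.6094 0.1036 0.1632]
0.162 [-0.2095  0.5231  0.1582] [0.6096 0.1037 0.1619]
0.1605 [-0.2269  0.7985  0.1575] [0.6095 0.1036 0.1604]
0.159 [ 0.4169 -0.0802 -0.5578] [0.6095 0.1037 0.1589]
0.1575 [-1.4633 -0.8057  5.8017] [0.6098 0.1038 0.1583]
0.156 [-3.4313 -0.7417 12.7012] [0.6098 0.1038 0.1583]
24.075 [-0.2507  0.797   0.0678]
```

View pics/s8.png

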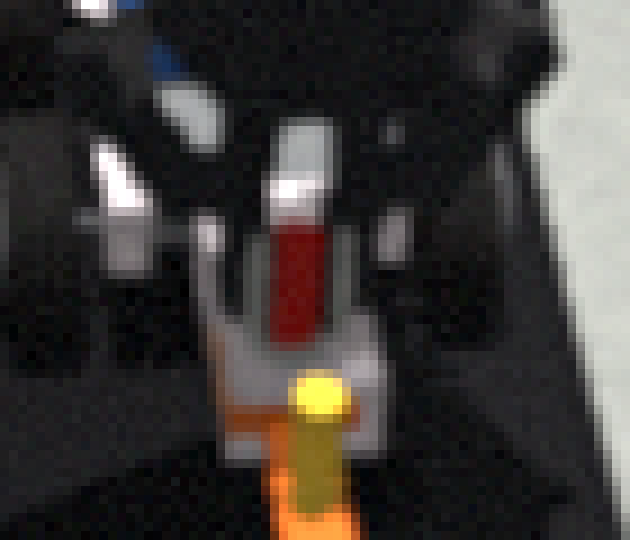

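The pin went straight in. Contact came at TCP z = 0.158, exactly where the collar should seat (76 mm). I'll release, retreat and check.

```bash
python3 - <<'E'
from h import *
np.set_printoptions(precision=4,suppress=True)
p=arm.read_tool_pos()
arm.line_to([*p[:2],.1585],velocity=.03)
arm.move_gripper(.5)
p=arm.read_tool_pos();print(p)
arm.line_to([*p[:2],.28],velocity=.12)
arm.movep([.5,-.1,.33],quat(m(yaw)))
print(arm.read_time(),arm.read_ft_force(),arm.read_opening())
for n,(x,y) in {'side':(240,90),'top':(140,160)}.items():
    a=snapshot(n);cv2.imwrite(f'pics/{n}9raw.png',a);cv2.imwrite(f'pics/{n}9.png',cv2.resize(a[y:y+80,x:x+100],None,fx=7,fy=7,interpolation=3))
print('home knob top',proj('side',np.array([*hole,.114])),proj('top',np.array([*hole,.114])))
E
```

```text
[0.6097 0.1038 0.1582]
26.8667 [-0.7322  0.8923 -0.1795] 0.5037574340872318
home knob top [297.6306 126.257 ] [181.6496 197.0835]
```

View pics/side9.png

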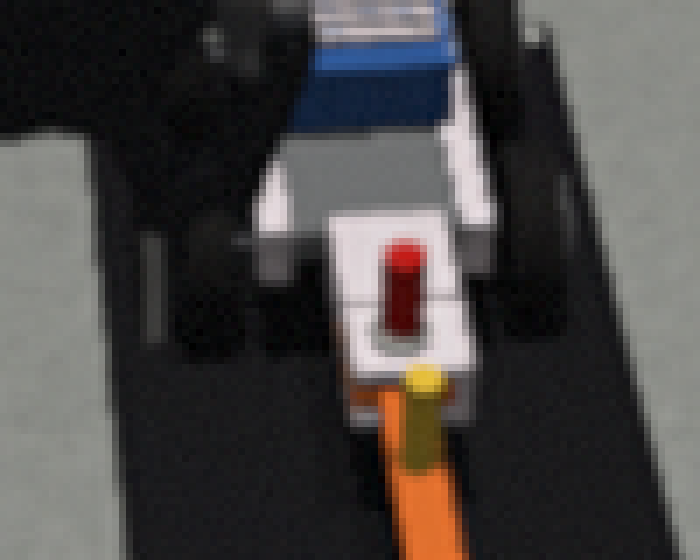

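View pics/top9.png

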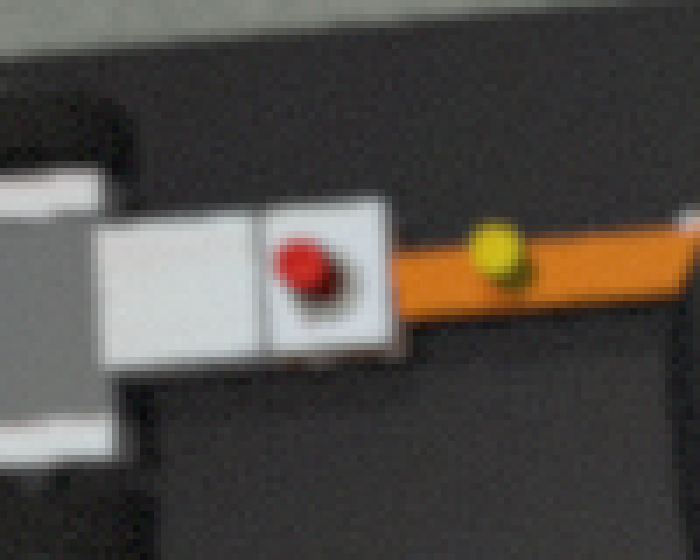

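View pics/side9raw.png

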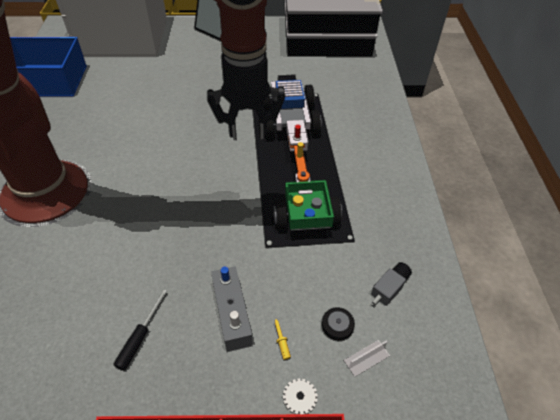

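The red knob's top is at side (297.2,126.2), against (297.6,126.3) expected when fully home. In the top view it is at (182.2,197.4), against (181.6,197.1). The collar is flat on the hitch, blue and white stand in the rack, and the arm is clear. Handing in.

```bash
python3 -c "
from h import *
print(arm.read_time());ticket.finish_job()"
```

```text
26.9667
the job is handed in; nothing more can be done
```

The trailer is coupled and the job is handed in at about 27 s of the 58 s allowed. I swung the drawbar in by its post until it met the stop at about 8 N. Then I took the red pin from the rack, pushed it down through the hitch and the eye, and released it.

**Last checks:**
- **Pin:** contact came at exactly the height where the collar should seat (76 mm), at about 13 N. The knob is within 1 px of its fully home position in both cameras, and the pin stands upright.
- **Drawbar:** in the top view it lies straight into the hitch. I did not measure its angle directly.
- **Other pins:** blue and white are still in their places in the rack.
- **Robot:** the gripper is open and touches nothing.

**What disagreed:**
- **Cameras:** they differed by about 2 mm in y at the hitch. I used a value between the two, and the pin went in without any side force.
- **Yellow look-alike:** it was standing at the start and was lying on the table before I grasped the red pin. The arm did not come near it by my reckoning, and I left it alone.

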